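Dock an underwater logger in its reader cradle

TASK

Dock the white logger in its reading cradle: lay it in the two V-shaped saddles (set it down, do not let it fall), with the orange-banded nose towards the white reader block, and slide it along until the nose is fully home in the reader. Then swing the steel strap over it and press the strap down until it latches. Leave the bottles, the vial rack and the syringe where they stand.

Things in the scene. Friction and masses are not known exactly. Their poses are not given: they have to be found in the camera images.
- logger: Loose instrument with a round white barrel, 36 mm in diameter, about 0.25 kg, lying (axis 18 mm up). Origin on its axis, near its balance point; its y axis points along the barrel to the nose (x, z turn as it rolls). Barrel y = -100 to +85 mm: blue sleeve at the tail end, orange band at y = 70 to 82, flat shoulder at +85. Tail: neck, then a blue knob 30 mm in diameter ending flat at y = -114.
- cradle: Reading cradle, fixed. Origin on the bench below the V line; y along the V to the reader, x to the strap's hinge (far side), z up. Base plate 10 mm high, x -51 to 59, y -105 to 145 mm. Two grey saddles, 90 degree V (x +-34, top 42 high, V bottom 20 high), at y = -93 to -67 and 43 to 67; between them only the base plate, so fingers can straddle the logger there.
- v_home (a point): Point on the V line, 45.5 mm above the cradle's origin: the logger's origin lies here when it is fully home, its y axis along the cradle's y. A logger seated in the saddles has its axis at this height all along.
- logger_nose (a point): Centre of the logger's nose end, which has a window: 95 mm from the origin along +y. The nose is 24 mm in diameter and stands 10 mm out of the barrel's shoulder.
- strap (a joint): Hinge of the steel clamp strap, rad: 0 latched, 1.57 upright, to 2.25 leaning back from the V. A stiff hinge (0.06 N m friction): it stays where it is left. A sprung foot under it meets the barrel first: unlatched on the logger it stands at 0.12 or more. Pressing the tab with about 10 N takes it past a spring bolt that snaps over it and holds it near 0.01; its stop is at -0.035.
- strap_tab (a point): Middle of the upper face of the strap's red thumb tab (26 mm wide, 19 mm long) at its free end; the place to press. Strap latched: x = -60, y = -80, z = 57 mm in the cradle's frame. Opening swings it up and over to +x about the hinge, 102 mm away; with the strap upright it is 152 mm high.
- vial_rack: Clear vial rack with four capped vials, 74 x 118 mm, 72 mm high, behind the cradle; leave it alone. Origin under its centre.
- reagent_0: Small dropper bottle with a blue cap, 30 mm in diameter, 85 mm high; leave it alone. Origin under its centre.
- reagent_1: Small dropper bottle with a red cap, 30 mm in diameter, 85 mm high; leave it alone. Origin under its centre.
- reagent_2: Small dropper bottle with a green cap, 30 mm in diameter, 85 mm high; leave it alone. Origin under its centre.
- dropper_bottle: Brown dropper bottle, 34 mm in diameter, 112 mm high; leave it alone. Origin under its centre.
- wash_bottle: White wash bottle with a red cap, 67 x 101 mm, 210 mm high; leave it alone. Origin under its middle.
- syringe: Clear 60 ml syringe lying at the bench's front, 168 mm long, 34 mm high; leave it alone. Origin under its middle.
- reader_face (a point): Mouth of the reader's bore, on the V line, 85 mm from v_home along the cradle's +y: a blind bore 29 mm in diameter, 14 mm deep, with a 2 mm chamfer, in the steel face of the white reader block (x +-35, y 85 to 140, 88 mm high). Fully home, the logger's shoulder rests on this face. To lay the logger down clear of it keep the nose short of it, and slide it in afterwards.
- strap_hinge (a point): On the strap's hinge axis, which is parallel to the cradle's y: x = 42, y = -80, z = 50 mm in the cradle's frame. The strap is 22 mm wide (y = -91 to -69) and 4 mm thick; closed it arches over the barrel, top 83 mm high, and comes down on the near side. Open, it stands up from here, its arched inner side towards the V and its outer side away from it.

How it is judged (in metres and radians):
On the way:
1. the logger lies in both saddles with its nose fully home in the reader, while the strap is still open (y of logger_nose in the frame of cradle above 0.092 m and distance between logger and v_home below 0.005 m and angle between the y axis of logger and the y axis of cradle, either way round below 0.04 rad and value of joint strap above 0.6 rad), for 0.2 s.
At the end, for the whole second after the job is handed in: The logger rests in both saddles, nose in the reader within 3 mm of fully home, its axis within 0.04 rad of the V line and its origin within 5 mm of v_home; the strap is latched over it (joint below 0.05 rad) and all is at rest (y of logger_nose in the frame of cradle above 0.092 m and distance between logger and v_home below 0.005 m and angle between the y axis of logger and the y axis of cradle, either way round below 0.04 rad and value of joint strap below 0.05 rad and linear speed of logger below 0.02 m/s); the robot touches nothing.
It fails at once if the logger is let fall (moves faster than 0.5 m/s with no finger on it) (linear speed of logger above 0.5 m/s and contact force between the fingers and logger below 0.05 N).
It fails at once if a bottle, the vial rack or the syringe is shifted by more than 30 mm (distance of any of vial_rack, reagent_0, reagent_1, reagent_2, dropper_bottle, wash_bottle, syringe from where it was at the start of the episode above 0.03 m).
It also fails if it takes over 67 s, if anything falls off the work surface, if the arm or the gripper's body presses on something with over 40 N, if the wrist force passes 120 N, or if a joint passes its speed limit or range.

ROBOT

A 6-joint arm with a two-finger parallel gripper is mounted at the origin on a cart in front of the work surface, level with it; the furniture and walls round the work are solid. World frame = base frame: x ahead of the robot, y to its left, z up, the work surface at z = 0. Lengths are in mm, angles in degrees, forces in N, time in s.
With the tool pointing down it reaches from about 300 to 850 mm from the base axis. Payload 4.2 kg.
Tool frame: the origin (TCP) lies midway between the tips of the shut fingers; the grasp point (between the pads) lies 19 mm behind it (env.grasp_offset is the distance from the TCP to the grasp point, in mm); z points along the fingers, y is the line along which they close (so a half turn about z gives the same grasp; the last joint's range is limited). The gripper opens to 91 mm and grips with 3 to 60 N. Pads are 32 mm wide; open, the fingers measure 118 mm over their backs; the gripper's body (76 mm by 178 mm) begins 60 mm behind the grasp point.
Start: joints at [-67.609, 18.312, 89.639, -0, 72.044, -1.146], TCP at [229.627, -527.176, 213.976] pointing down, gripper open.
Joint ranges: [-177.97, 177.97], [-48.28, 115.42], [12.27, 149.76], [-77.06, 257.06], [2.81, 150.46], [-146.56, 146.56]. Speed limits (degrees/s): [147.25, 147.25, 180, 180, 180, 180].

INTERFACE

Orientations are given as [roll, pitch, yaw] about the fixed x, y, z axes, in that order (R = Rz(yaw) Ry(pitch) Rx(roll)).
In Python, from workcell import env, optics gives the robot as it stands. The module is installed in compiled form; this text tells all that it offers.
- The arm moves only by the tool send_rows, never from a script. Its argument "targets" is a list that holds one entry, the list of rows, each a list of 7 numbers: the turn, a rotation vector about the world's x, y, z scaled (see below), then the shift along the world's x, y, z scaled (see below), then the closure, from -1 (fully open) to 1 (shut). In form: [[[rx, ry, rz, x, y, z, gripper], ...]]. A call has 1 to 12 rows; each row shifts and turns the commanded pose from where the row before left it; what a row does not reach is not made up. The controller multiplies each number of a shift by 0.2 m and each number of a turn by pi/2 rad. A row lasts 1/10 s, in which the tool goes at most 50 mm and 8.59 degrees, less where a joint would pass 70% of its speed; a pose out of reach is approached as far as the arm can. A call with a number of a shift or a turn outside -1 to 1 is refused whole. A call with a gripper value outside its range is refused whole. The fingers move at their own pace and stop on an object; "grip_force" is the grip in N (left out, the last holds). Time passes only in rows, so rows that do not move let the fingers close. It gives the time, the measured TCP pose, the force, the opening and the grip force at its end, in the units of the state.
- env.state(): the state, without advancing time (a new reading comes with each control period).
- optics.grab_frame(name): name is "side" or "top"; returns (picture, depth): 480x640x3 uint8, red, green, blue; 480x640 float32, mm along the optical axis (not along the pixel's ray), 0 where there is no reading.
- optics.camera_info(name): a dict with "camera_matrix" (3x3 intrinsics, pixels), "R" (3x3) and "t" (3): a world point X has camera coordinates R X + t. Camera axes: x right, y down, z forward; pixel columns grow to the right and rows downward; lengths in mm; the calibration is good to about 2 mm. A picture is of the moment at which its call begins. camera_info takes no time and is no camera call.
- env.job_done(): hands the job in; it is judged then, once.
Trained networks look in the newest picture that a camera, given by its name, has taken for a name from the list of things; names that differ only in an ending like _2 or _b are one class to them, and where a whole thing is asked for, a point or a joint stands for the part that bears it (a point fixed in the world has none). Each returns a list of dicts, best first, with "conf" (0 to 1); they miss things now and then, are a little off and sometimes report something else, mostly with a low value. They report only what shows in the picture. A call takes as long as a camera call.
- optics.silhouettes(camera, name): "mask" (480x640 bool, what is visible of it) and "at" ([column, row] in pixels, amid what is visible of it).
- optics.place_of(camera, name): "at" ([column, row] in pixels: a listed point, or the origin of a listed thing).
The state is a dict: "time_s": time; "qpos": joint angles; "qvel": joint speeds; "effort": joint torques, N m; "ee_pos": TCP position; "ee_rot": TCP orientation; "force": force on the tool from outside, world axes, zero at the start; "torque": the same for the moment, N m; "gripper_width": finger opening in mm; "gripper_force": force on a finger pad.
Only numpy, scipy, OpenCV 4.12 (cv2) and the standard library are available. Lean on these libraries where they do the work, as an engineer would, in place of code of your own. Each camera call takes 0.05 s, during which the arm holds its last target. There are 200 camera calls.

## Working session

There is one attempt and no reset: what is moved stays moved. The work goes in short steps, Python scripts to look and compute and a tool call to move; the robot and the scene stay as the last step left them, time stands still between calls to the robot, and variables do not carry over. Pictures are saved under pics/ and viewed, at most 10 in all, crops included, and the job is handed in when it is done.

Besides the shell and the picture viewer there is one more tool, called after "Request:" in YAML: its name, and indented under it one key for each argument. send_rows: Moves the arm, as the interface text tells. Its arguments: {"type":"object","properties":{"targets":{"type":"array"},"grip_force":{"type":"number"}},"required":["targets"]}

```bash
mkdir -p pics; cat > h.py <<'E'
import numpy as np, cv2
from workcell import env, optics
def cam(n):
    c=optics.camera_info(n); return np.array(c["camera_matrix"]),np.array(c["R"]),np.array(c["t"]).ravel()
def unproj(n,uv,d):
    K,R,t=cam(n); uv=np.atleast_2d(uv).astype(float); d=np.atleast_1d(d)
    p=np.c_[(uv[:,0]-K[0,2])/K[0,0]*d,(uv[:,1]-K[1,2])/K[1,1]*d,d]
    return (p-t)@R
def proj(n,X):
    K,R,t=cam(n); p=(np.atleast_2d(X)@R.T+t)@K.T; return p[:,:2]/p[:,2:]
def atz(n,uv,z):
    K,R,t=cam(n); C=-R.T@t; r=R.T@np.linalg.inv(K)@np.array([uv[0],uv[1],1.]); return C+r*(z-C[2])/r[2]
def cloud(n,mask,depth):
    v,u=np.nonzero(mask&(depth>0)); return unproj(n,np.c_[u,v],depth[v,u])
E
python3 - <<'E'
from h import *
np.set_printoptions(precision=1,suppress=True)
for n in("top","side"):
    im,d=optics.grab_frame(n); cv2.imwrite(f"pics/{n}0.png",im[:,:,::-1]); np.save(f"{n}0.npy",d)
    K,R,t=cam(n); print(n,"C",-R.T@t)
    for k in("logger","logger_nose","cradle","v_home","reader_face","strap_hinge","strap_tab"):
        for r in optics.place_of(n,k)[:2]:
            u,v=np.round(r["at"]).astype(int); dd=d[min(max(v,0),479),min(max(u,0),639)]
            print(k,round(r["conf"],2),r["at"],unproj(n,[u,v],dd)[0])
    for k in("logger","strap"):
        for r in optics.silhouettes(n,k)[:1]:
            P=cloud(n,r["mask"],d); print(k,"mask",r["conf"],r["mask"].sum(),np.percentile(P,[2,50,98],axis=0).ravel())
            np.save(f"{n}_{k}.npy",P)
s=env.state();print(s)
E
```

```text
top C [ 450.   -63.2 1093.9]
logger 0.62 [428.8, 263.1] [ 547.  -303.9   36.2]
logger 0.22 [267.3, 262.0] [550.6  56.3  10.1]
logger_nose 0.64 [468.6, 257.0] [ 561.2 -394.6   29.3]
cradle 0.95 [267.3, 260.0] [555.   56.2  11.4]
v_home 0.96 [268.3, 256.5] [564.4  54.4   9. ]
reader_face 0.64 [228.0, 257.1] [559.2 140.2  34.5]
strap_hinge 0.59 [301.8, 238.3] [599.  -24.2  56.5]
strap_tab 0.89 [295.5, 202.4] [660.8 -14.6 139.2]
strap_tab 0.19 [234.6, 178.1] [737.2 128.2  41.6]
logger mask 0.8 1530 [ 509.9 -395.2   -2.3  539.8 -297.7   32.   570.3 -200.2   37.9]
strap mask 0.94 475 [595.7 -35.8  -0.8 630.6 -24.2  79.9 664.7 -10.3 140.5]
side C [  463.8 -1364.3   546. ]
logger 0.59 [306.5, 298.8] [ 540.1 -346.5   35.1]
logger_nose 0.9 [319.3, 320.2] [ 559.4 -400.4   19.5]
logger_nose 0.3 [320.8, 230.4] [598.6 -36.9  57. ]
cradle 0.72 [297.4, 239.4] [542.7 -31.9  34.3]
cradle 0.44 [347.3, 193.0] [658.8 -29.6 143.2]
v_home 0.58 [299.9, 219.6] [559.1 108.9  32.1]
reader_face 0.74 [295.1, 209.2] [548.8 150.3  48.5]
strap_hinge 0.72 [319.2, 228.9] [594.4 -31.2  57.5]
strap_tab 0.71 [379.5, 220.2] [763.2  90.3  33. ]
strap_tab 0.65 [345.6, 197.2] [656.5 -30.4 133.9]
logger mask 0.57 1189 [ 507.5 -403.3   -0.1  538.5 -335.2   31.4  570.3 -214.8   38. ]
strap mask 0.89 304 [608.7 -36.6   2.2 641.3 -28.2  82.8 661.8 223.8 141.4]
{'time_s': 1.0, 'qpos': array([-67.6,  18.3,  89.6,  -0. ,  72. ,  -1.1]), 'qvel': array([-0. ,  0.1, -0.1, -0. , -0.1, -0. ]), 'effort': array([ -0. , -41.2, -23.2,   0.1,   0. ,  -0. ]), 'ee_pos': array([ 229.6, -527.2,  214. ]), 'ee_rot': array([180. ,   0. ,  23.5]), 'force': array([-0.5,  1.4,  0. ]), 'torque': array([0., 0., 0.]), 'gripper_force': 0.0, 'gripper_width': 91.08782774137964}
```

View pics/top0.png

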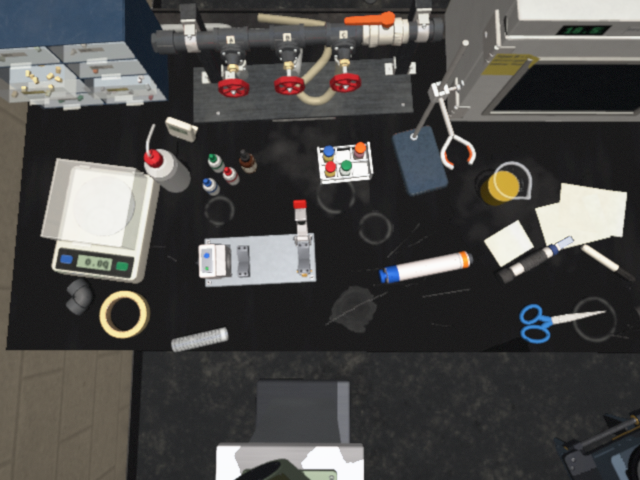

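View pics/side0.png

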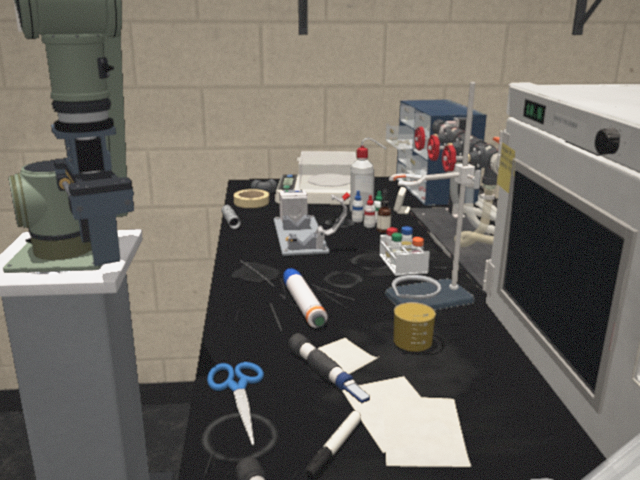

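The top view shows the logger at (380–470, 265) with its nose to the right. The cradle is at (200–315, 260) with its reader on the left, and the strap is open with its tab at (299, 204). In the side view the logger runs from (290, 275) to (318, 322). It needs about a half turn, so I'll fit the axes next.

```bash
python3 - <<'E'
from h import *
from scipy.optimize import least_squares
np.set_printoptions(precision=1,suppress=True)
# logger: cylinder axis at z=18, fit on upper cloud
for n in("top","side"):
    P=np.load(f"{n}_logger.npy"); P=P[(P[:,2]>12)&(P[:,2]<45)]
    f=lambda p:np.hypot((P[:,0]-540-p[0])*np.cos(p[1])+(P[:,1]+300)*np.sin(p[1]),P[:,2]-18-p[2])-18
    r=least_squares(f,[0,0.2,0],loss="soft_l1",f_scale=1.5).x
    a=np.array([np.sin(r[1]),-np.cos(r[1])]); s=(P[:,:2]-[540+r[0],-300])@a
    print(n,"nose dir deg",np.degrees(np.arctan2(a[1],a[0])),"x at y=-300",540+r[0],"dz",r[2],"ends y",
      (np.array([540+r[0],-300])+np.outer(np.percentile(s,[.5,99.5]),a)), np.ptp(np.percentile(s,[.5,99.5])))
# cradle: base plate
d=np.load("top0.npy"); optics.grab_frame("top")
m=optics.silhouettes("top","cradle")[0]; P=cloud("top",m["mask"],d); print(m["conf"],m["mask"].sum())
b=P[(P[:,2]>3)&(P[:,2]<18)]; print("plate z",np.median(b[:,2]))
box=cv2.minAreaRect(P[(P[:,2]>3)&(P[:,0]<622)][:,:2].astype(np.float32)); print("rect",box); print(cv2.boxPoints(box))
for lo,hi in((30,60),(75,100)):
    q=P[(P[:,2]>lo)&(P[:,2]<hi)&(P[:,0]<620)]
    print(lo,"x,y pct",np.percentile(q[:,:2],[2,25,50,75,98],axis=0).T)
S=np.load("top_strap.npy");S=S[S[:,2]>120];print("tab",S.mean(0),len(S))
E
```

```text
top nose dir deg -78.27658306491644 x at y=-300 540.7495667960997 dz -0.7746054346512605 ends y [[ 519.6 -198.1]
 [ 561.5 -400. ]] 206.19153903625985
side nose dir deg -78.167567918321 x at y=-300 538.0417957409169 dz 0.6929550629357331 ends y [[ 517.5 -201.9]
 [ 559.9 -404.2]] 206.6444411912425
0.59 6015
plate z 9.562776692054205
rect ((558.7908325195312, 76.25770568847656), (114.07482147216797, 258.0247497558594), 3.4300453662872314)
[[494.1 201.6]
 [509.6 -55.9]
 [623.4 -49.1]
 [608.  208.5]]
30 x,y pct [[517.2 534.5 569.  587.  616.1]
 [-41.7 -28.6 -16.2 108.6 182.2]]
75 x,y pct [[515.7 530.9 548.  564.6 580.2]
 [136.9 150.6 163.  176.9 189.8]]
tab [647.1 -22.7 133. ] 224
```

Request:
send_rows:
  targets:
    - [[0, 0, -0.0942, 0.13, 0.0888, -0.0475, -1], [0, 0, -0.0942, 0.13, 0.0888, -0.0475, -1], [0, 0, -0.0942, 0.13, 0.0888, -0.0475, -1], [0, 0, -0.0942, 0.13, 0.0888, -0.0475, -1], [0, 0, -0.0942, 0.13, 0.0888, -0.0475, -1], [0, 0, -0.0942, 0.13, 0.0888, -0.0475, -1], [0, 0, -0.0942, 0.13, 0.0888, -0.0475, -1], [0, 0, -0.0942, 0.13, 0.0888, -0.0475, -1], [0, 0, -0.0942, 0.13, 0.0888, -0.0475, -1], [0, 0, -0.0942, 0.13, 0.0888, -0.0475, -1], [0, 0, -0.0942, 0.13, 0.0888, -0.0475, -1], [0, 0, -0.0942, 0.13, 0.0888, -0.0475, -1]]
  grip_force: 20

```text
time_s: 2.3
ee_pos: [542.7, -313.3, 99.6]
ee_rot: [180.0, -0.0, -78.5]
force: [-0.2, 0.3, 0.1]
gripper_width: 90.9
gripper_force: 0.0
```

Request:
send_rows:
  targets:
    - [[0, 0, 0, 0, 0, 0, -1], [0, 0, 0, 0, 0, 0, -1]]

```text
time_s: 2.5
ee_pos: [541.6, -313.7, 99.6]
ee_rot: [179.9, 0.0, -78.0]
force: [0.2, -0.4, 0.2]
gripper_width: 91.1
gripper_force: 0.0
```

Request:
send_rows:
  targets:
    - [[0, 0, 0, 0, 0, -0.12, -1], [0, 0, 0, 0, 0, -0.12, -1], [0, 0, 0, 0, 0, -0.12, -1], [0, 0, 0, 0, 0, -0.07, -1], [0, 0, 0, 0, 0, -0.05, -1], [0, 0, 0, 0, 0, 0, -1], [0, 0, 0, 0, 0, 0, 1], [0, 0, 0, 0, 0, 0, 1], [0, 0, 0, 0, 0, 0, 1], [0, 0, 0, 0, 0, 0, 1], [0, 0, 0, 0, 0, 0, 1], [0, 0, 0, 0, 0, 0, 1]]

```text
time_s: 3.7
ee_pos: [541.7, -314.0, 4.1]
ee_rot: [-180.0, -0.0, -78.2]
force: [0.7, -0.1, -0.7]
gripper_width: 46.4
gripper_force: 0.0
```

Request:
send_rows:
  targets:
    - [[0, 0, 0, 0, 0, 0, 1], [0, 0, 0, 0, 0, 0, 1], [0, 0, 0, 0, 0, 0, 1], [0, 0, 0, 0, 0, 0, 1], [0, 0, 0, 0, 0, 0, 1], [0, 0, 0, 0, 0, 0, 1]]
  grip_force: 25

```text
time_s: 4.3
ee_pos: [541.7, -314.0, 4.0]
ee_rot: [-180.0, 0.0, -78.2]
force: [-0.1, 0.8, 0.1]
gripper_width: 35.7
gripper_force: 25.0
```

Request:
send_rows:
  targets:
    - [[0, 0, 0, 0, 0, 0.08, 1], [0, 0, 0, 0, 0, 0.2, 1], [0, 0, 0, 0, 0, 0.22, 1], [0, 0, 0, 0, 0, 0.2, 1], [0, 0, 0.05, 0, 0.04, 0.05, 1], [0, 0, 0.0953, 0.004, 0.0875, 0, 1], [0, 0, 0.0953, 0.004, 0.0875, 0, 1], [0, 0, 0.0953, 0.004, 0.0875, 0, 1], [0, 0, 0.0953, 0.004, 0.0875, 0, 1], [0, 0, 0.0953, 0.004, 0.0875, 0, 1], [0, 0, 0.0953, 0.004, 0.0875, 0, 1], [0, 0, 0.0953, 0.004, 0.0875, 0, 1]]

```text
time_s: 5.5
ee_pos: [546.6, -182.7, 153.2]
ee_rot: [180.0, 0.1, -13.3]
force: [0.8, -0.4, -3.0]
gripper_width: 35.6
gripper_force: 25.0
```

Request:
send_rows:
  targets:
    - [[0, 0, 0.0953, 0.004, 0.0875, 0, 1], [0, 0, 0.0953, 0.004, 0.0875, 0, 1], [0, 0, 0.0953, 0.004, 0.0875, 0, 1], [0, 0, 0.0953, 0.004, 0.0875, 0, 1], [0, 0, 0.0953, 0.004, 0.0875, 0, 1], [0, 0, 0.0953, 0.004, 0.0875, 0, 1], [0, 0, 0.0953, 0.004, 0.0875, 0, 1], [0, 0, 0.0953, 0.004, 0.0875, 0, 1], [0, 0, 0.0953, 0.004, 0.0875, 0, 1], [0, 0, 0.0953, 0.004, 0.0875, 0, 1], [0, 0, 0.0953, 0.004, 0.0875, 0, 1], [0, 0, 0.0953, 0.004, 0.0875, 0, 1]]

```text
time_s: 6.7
ee_pos: [556.1, 27.1, 153.2]
ee_rot: [-179.9, 0.0, 89.6]
force: [-0.3, 0.3, -2.7]
gripper_width: 35.4
gripper_force: 25.0
```

Request:
send_rows:
  targets:
    - [[0, 0, 0.047, 0.004, 0.04, 0, 1], [0, 0, 0, 0, 0, 0, 1], [0, 0, 0, 0, 0, 0, 1]]

```text
time_s: 7.0
ee_pos: [557.2, 34.2, 153.5]
ee_rot: [-179.9, 0.0, 93.4]
force: [-0.5, -0.2, -2.4]
gripper_width: 35.7
gripper_force: 25.0
```

```bash
cat > meas.py <<'E'
from h import *
from scipy.optimize import least_squares
np.set_printoptions(precision=1,suppress=True)
O=np.array([556.,56.1]); ya=np.array([-.0598,.9982]); xa=np.array([.9982,.0598])
def logger(n,zmin=None,zmax=None,tag=None):
    im,d=optics.grab_frame(n)
    if tag: cv2.imwrite(f"pics/{tag}.png",cv2.resize(im[120:330,170:370,::-1],None,fx=2.8,fy=2.8))
    rs=optics.silhouettes(n,"logger")
    if not rs: print(n,"none"); return
    P=cloud(n,rs[0]["mask"],d); P=P[(P[:,2]>zmin)&(P[:,2]<zmax)]
    q=np.c_[(P[:,:2]-O)@xa,(P[:,:2]-O)@ya,P[:,2]]
    f=lambda p:np.hypot(q[:,0]-p[0]-p[1]*q[:,1],q[:,2]-p[2]-p[3]*q[:,1])-18
    r=least_squares(f,[0,0,np.median(q[:,2])-10,0],loss="soft_l1",f_scale=1.5).x
    print(n,round(rs[0]["conf"],2),len(q),"x0 %.1f slope %.4f z0 %.1f zslope %.4f"%tuple(r),"y ends",np.percentile(q[:,1],[.5,2,98,99.5]))
    for r in optics.place_of(n,"logger_nose")[:1]+optics.place_of(n,"logger")[:1]: print("  pt",r["conf"],r["at"])
E
python3 - <<'E'
from meas import *
s=env.state(); print(s["time_s"],s["ee_pos"],s["ee_rot"],(s["ee_pos"][:2]-O)@xa,(s["ee_pos"][:2]-O)@ya)
logger("top",120,220,"top1"); logger("side",120,220)
E
```

```text
7.0 [557.2  34.2 153.5] [-179.9    0.    93.4] -0.10967191774385003 -21.888894675517694
top 0.66 795 x0 3.5 slope 0.0162 z0 167.6 zslope 0.0109 y ends [-139.4 -137.8   62.    65.3]
  pt 0.79 [219.2, 250.4]
  pt 0.74 [221.2, 251.2]
side 0.85 473 x0 -1.4 slope -0.0077 z0 169.7 zslope 0.0142 y ends [-144.8 -143.2   40.7   50.3]
  pt 0.86 [297.6, 167.5]
  pt 0.68 [302.1, 176.3]
```

View pics/top1.png

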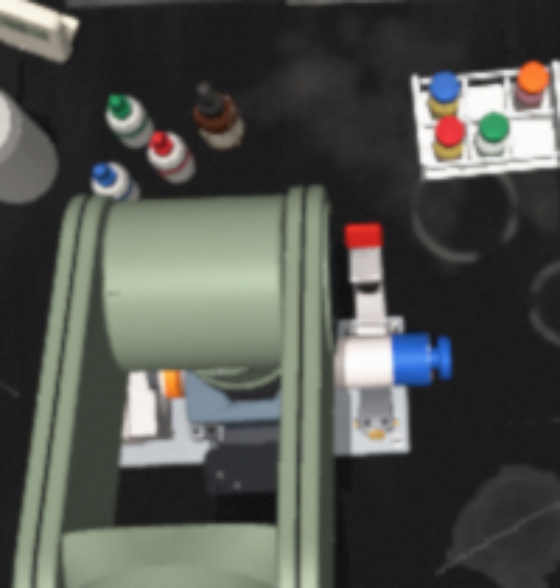

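Request:
send_rows:
  targets:
    - [[0, 0, 0, 0, 0, -0.12, 1], [0, 0, 0, 0, 0, -0.15, 1], [0, 0, 0, 0, 0, -0.12, 1], [0, 0, 0, 0, 0, -0.1, 1], [0, 0, 0, 0, 0, -0.06, 1], [0, 0, 0, 0, 0, -0.02, 1], [0, 0, 0, 0, 0, 0, 1], [0, 0, 0, 0, 0, 0, 1]]

```text
time_s: 8.2
ee_pos: [558.5, 34.5, 40.9]
ee_rot: [179.9, 0.0, 93.5]
force: [0.2, -0.2, -2.6]
gripper_width: 35.3
gripper_force: 25.0
```

```bash
python3 - <<'E'
from meas import *
logger("top",20,90,"top2"); logger("side",20,90)
d=optics.grab_frame("top")
s=env.state(); print(s["force"],s["torque"])
for n in("top","side"):
  for k,z in(("reader_face",45.5),("v_home",45.5),("strap_hinge",50)):
    for r in optics.place_of(n,k)[:1]:
      p=atz(n,r["at"],z)[:2]-O; print(n,k,r["conf"],p@xa,p@ya)
E
```

```text
top none
side 0.72 198 x0 33.4 slope -0.2838 z0 62.0 zslope -0.0783 y ends [-100.7  -98.1  -72.9  -71.8]
  pt 0.57 [299.4, 208.8]
  pt 0.85 [304.9, 222.3]
[ 0.6 -0.7 -3.1] [-0.  -0.1 -0. ]
top reader_face 0.68 8.711820452024158 80.77005796012848
top v_home 0.73 182.76503980166007 54.22527731385769
top strap_hinge 0.91 35.58789472361616 -85.45648771246518
side reader_face 0.94 1.1131604761764036 116.94400720587804
side v_home 0.6 -1.7399557486780808 -7.14583275089877
side strap_hinge 0.71 33.41482886122644 -88.06699221618273
```

Request:
send_rows:
  targets:
    - [[0, 0, 0, 0, 0, -0.015, 1], [0, 0, 0, 0, 0, -0.01, 1], [0, 0, 0, 0, 0, -0.01, 1], [0, 0, 0, 0, 0, 0, 1], [0, 0, 0, 0, 0, 0, 1]]

```text
time_s: 9.35
ee_pos: [557.0, 34.4, 34.8]
ee_rot: [-180.0, 0.0, 93.5]
force: [-4.9, 0.2, 12.2]
gripper_width: 35.7
gripper_force: 25.0
```

```bash
python3 - <<'E'
from meas import *
s=env.state(); print(s["ee_pos"],s["force"],s["torque"])
im,_=optics.grab_frame("side"); cv2.imwrite("pics/side2.png",cv2.resize(im[170:280,240:390,::-1],None,fx=5,fy=5,interpolation=cv2.INTER_CUBIC))
E
```

```text
[557.   34.4  34.8] [-4.9  0.2 12.2] [-0.1  0.8 -0. ]
```

View pics/side2.png

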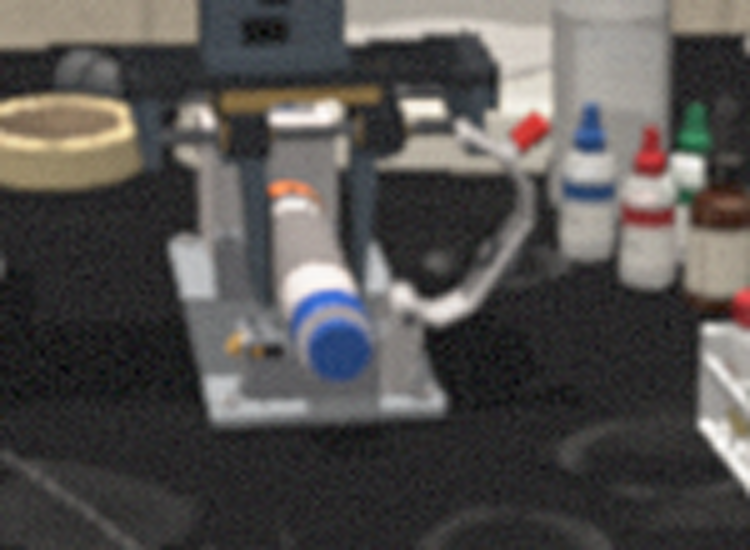

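Side view: the logger is over the V with its tail at (340, 348) in the crop, touching the far (+x) flank, and the force points to -x. I'll shift about 3 mm to -x and go on down.

Request:
send_rows:
  targets:
    - [[0, 0, 0, -0.01, 0, 0, 1], [0, 0, 0, -0.005, 0, -0.005, 1], [0, 0, 0, 0, 0, -0.005, 1], [0, 0, 0, 0, 0, 0, 1], [0, 0, 0, 0, 0, 0, 1]]

```text
time_s: 9.9
ee_pos: [554.1, 34.4, 31.9]
ee_rot: [-179.9, 0.0, 93.5]
force: [-4.2, -1.3, 9.6]
gripper_width: 35.4
gripper_force: 25.0
```

Request:
send_rows:
  targets:
    - [[0, 0, 0, -0.005, 0, 0, 1], [0, 0, 0, 0, 0, 0, 1], [0, 0, 0, 0, 0, 0, 1]]

```text
time_s: 10.2
ee_pos: [553.5, 34.4, 31.3]
ee_rot: [-180.0, 0.0, 93.5]
force: [-2.9, -0.6, 5.9]
gripper_width: 35.4
gripper_force: 25.0
```

Request:
send_rows:
  targets:
    - [[0, 0, 0, 0, 0, 0, 0.1], [0, 0, 0, 0, 0, 0, 0.1], [0, 0, 0, 0, 0, 0, 0.1], [0, 0, 0, 0, 0, 0, 0.1]]

```text
time_s: 10.6
ee_pos: [553.7, 34.5, 30.7]
ee_rot: [-180.0, -0.0, 93.5]
force: [-0.6, -0.1, 0.2]
gripper_width: 41.5
gripper_force: 0.0
```

Request:
send_rows:
  targets:
    - [[0, 0, 0, 0, 0, 0, 1], [0, 0, 0, 0, 0, 0, 1], [0, 0, 0, 0, 0, 0, 1], [0, 0, 0, 0, 0, 0, 1], [0, 0, 0, 0, 0, 0, 1]]
  grip_force: 12

```text
time_s: 11.1
ee_pos: [553.2, 34.4, 30.8]
ee_rot: [-180.0, -0.0, 93.5]
force: [-1.1, -0.4, -0.8]
gripper_width: 35.5
gripper_force: 12.0
```

Request:
send_rows:
  targets:
    - [[0, 0, 0, -0.0015, 0.025, 0, 1], [0, 0, 0, -0.0015, 0.025, 0, 1], [0, 0, 0, -0.0015, 0.025, 0, 1], [0, 0, 0, -0.0015, 0.025, 0, 1], [0, 0, 0, 0, 0, 0, 1]]

```text
time_s: 11.6
ee_pos: [552.1, 55.6, 30.9]
ee_rot: [-180.0, -0.0, 93.5]
force: [-1.9, 1.8, -2.5]
gripper_width: 35.6
gripper_force: 12.0
```

Request:
send_rows:
  targets:
    - [[0, 0, 0, -0.0006, 0.01, 0, 1], [0, 0, 0, -0.0006, 0.01, 0, 1], [0, 0, 0, 0, 0, 0, 1]]

```text
time_s: 11.9
ee_pos: [552.1, 57.1, 30.9]
ee_rot: [-180.0, 0.1, 93.6]
force: [-1.6, -7.0, -0.6]
gripper_width: 35.8
gripper_force: 12.0
```

Request:
send_rows:
  targets:
    - [[0, 0, 0, 0, 0.01, 0, 1], [0, 0, 0, 0, 0.01, 0, 1], [0, 0, 0, 0, 0, 0, 1]]
  grip_force: 25

```text
time_s: 12.2
ee_pos: [552.1, 57.2, 30.9]
ee_rot: [-179.9, 0.5, 93.7]
force: [-0.6, -20.6, -0.4]
gripper_width: 35.6
gripper_force: 25.0
```

```bash
python3 - <<'E'
from meas import *
im,d=optics.grab_frame("side"); cv2.imwrite("pics/side3.png",cv2.resize(im[170:280,240:390,::-1],None,fx=5,fy=5,interpolation=cv2.INTER_CUBIC))
# tail end vs plate edge, depth along column of tail
r=optics.silhouettes("side","logger")[0]; P=cloud("side",r["mask"],d); q=np.c_[(P[:,:2]-O)@xa,(P[:,:2]-O)@ya,P[:,2]]
print(np.percentile(q,[1,5,50,95,99],axis=0))
print("side tail y", np.median(q[(q[:,1]<np.percentile(q[:,1],10))],axis=0))
im,d=optics.grab_frame("top"); cv2.imwrite("pics/top3.png",cv2.resize(im[210:310,190:340,::-1],None,fx=5,fy=5,interpolation=cv2.INTER_CUBIC))
for r in optics.silhouettes("top","logger")[:1]:
    P=cloud("top",r["mask"],d); q=np.c_[(P[:,:2]-O)@xa,(P[:,:2]-O)@ya,P[:,2]];print(r["conf"],len(q),np.percentile(q,[1,5,50,95,99],axis=0))
E
```

```text
[[ -23.1 -119.4   38.8]
 [ -22.1 -117.7   42.5]
 [  -8.2  -68.7   61. ]
 [   5.9   46.8   65.9]
 [   8.4   65.8   66.7]]
side tail y [  -6.  -117.8   52.6]
0.92 664 [[ -30.9 -117.3    7.9]
 [ -18.7 -112.8   46.3]
 [  -5.   -70.2   59.7]
 [  12.7  -33.2   65.2]
 [  15.    75.2  362. ]]
```

View pics/top3.png

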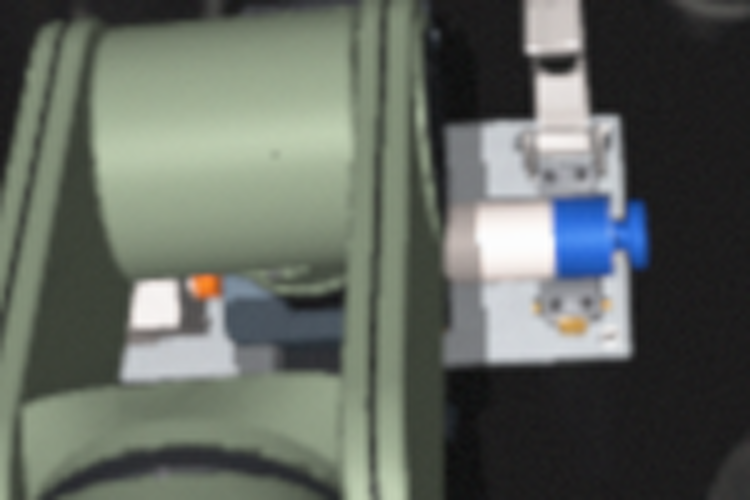

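The tail knob sits about 10 mm beyond the plate edge in the crop (columns 625 to 648; 9 mm expected), and the push met a firm 20 N stop. So the nose is home. I'll unload, release and rise.

Request:
send_rows:
  targets:
    - [[0, 0, 0, 0, -0.013, 0, 1], [0, 0, 0, 0, 0, 0, 1], [0, 0, 0, 0, 0, 0, 0], [0, 0, 0, 0, 0, 0, -0.6], [0, 0, 0, 0, 0, 0, -0.6], [0, 0, 0, 0, 0, 0, -0.6], [0, 0, 0, 0, 0, 0, -0.6], [0, 0, 0, 0, 0, 0.1, -0.6], [0, 0, 0, 0, 0, 0.2, -0.6], [0, 0, 0, 0, 0, 0.25, -0.6], [0, 0, 0, 0, 0, 0.25, -0.6], [0, 0, 0, 0, 0, 0.2, -0.6]]

```text
time_s: 13.6
ee_pos: [552.6, 60.1, 234.2]
ee_rot: [179.8, -0.0, 93.5]
force: [1.0, -1.0, -0.2]
gripper_width: 73.0
gripper_force: 0.0
```

```bash
python3 - <<'E'
from meas import *
s=env.state(); print(s["ee_pos"],s["ee_rot"])
logger("top",30,80,"top4"); logger("side",30,80)
for n in("side","top"):
  im,d=optics.grab_frame(n)
  for r in optics.place_of(n,"strap_tab")[:2]:
    u,v=np.round(r["at"]).astype(int); print(n,"tab",r["conf"],unproj(n,[u,v],d[v,u])[0],(unproj(n,[u,v],d[v,u])[0][:2]-O)@np.c_[xa,ya])
  r=optics.silhouettes(n,"strap")[0]; P=cloud(n,r["mask"],d); q=np.c_[(P[:,:2]-O)@xa,(P[:,:2]-O)@ya,P[:,2]]; q=q[(abs(q[:,1]+80)<25)&(q[:,2]>45)]
  for z in range(50,150,12):
    k=q[(q[:,2]>=z)&(q[:,2]<z+12)]
    if len(k)>3: print(n,z,len(k),k.mean(0),np.percentile(k[:,0],[3,97]),np.percentile(k[:,1],[3,97]))
E
```

```text
[552.6  60.1 234.2] [179.8  -0.   93.5]
top 0.92 825 x0 -1.8 slope -0.0008 z0 45.7 zslope 0.0193 y ends [-117.2 -115.    -3.9   -2.5]
  pt 0.36 [265.6, 259.6]
  pt 0.85 [265.5, 260.1]
side none
side tab 0.7 [662.8 -35.  137.6] [101.1 -97.3]
side 50 57 [ 53.8 -85.3  55. ] [30.3 71.8] [-96.8 -73.7]
side 62 34 [ 77.1 -90.7  68.5] [71.4 86.9] [-98.3 -79.3]
side 74 62 [ 76.9 -88.   79.9] [64.4 89.3] [-96.6 -76. ]
side 86 29 [ 86.3 -86.7  90.5] [69.9 93.4] [-95.  -76.9]
side 98 15 [ 92.3 -86.2 103.8] [90.9 93.5] [-95.1 -74. ]
side 110 9 [ 87.3 -94.2 118.2] [84.1 90.4] [-97.8 -88.2]
side 122 53 [ 80.9 -88.8 129.7] [61.6 96.9] [-98.1 -69.8]
side 134 45 [ 88.1 -88.3 137.8] [ 62.1 101.1] [-97.8 -76.6]
top tab 0.65 [659.2 -10.5 137.1] [ 99.  -72.6]
top 50 107 [ 48.9 -84.6  53.5] [34.  71.4] [-95.7 -74.1]
top 62 8 [ 73.4 -88.9  71. ] [66.3 82.8] [-94.3 -80.9]
top 74 32 [ 72.7 -86.4  80. ] [67.2 90.5] [-95.  -76.7]
top 110 6 [ 86.6 -81.1 121.3] [85.5 87.4] [-89.4 -73.8]
top 122 117 [ 83.5 -84.3 129.2] [64.8 95.2] [-94.6 -73.5]
top 134 103 [ 89.2 -84.8 137.5] [ 65.3 104. ] [-95.2 -74.2]
```

View pics/top4.png

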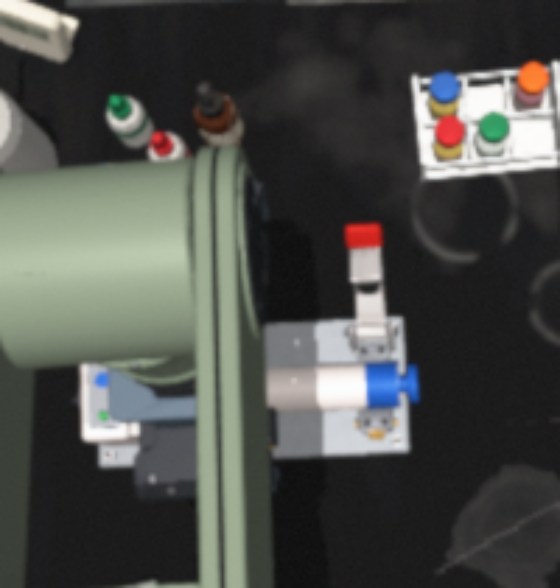

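The logger lies in the V (fitted axis height 45.7, slope about 0) and the strap is open at roughly 2.05 rad, with its red tab at (363, 236) in the crop. Next I'll shut the fingers, go behind the strap and sweep it over.

Request:
send_rows:
  targets:
    - [[0, 0, 0, 0.175, -0.1, 0, 1], [0, 0, 0, 0.175, -0.1, 0, 1], [0, 0, 0, 0.175, -0.1, 0, 1], [0, 0, 0, 0.175, -0.1, 0, 1], [0, 0, 0, 0, 0, 0, 1], [0, 0, 0, 0, 0, 0, 1], [0, 0, 0, 0, 0, -0.1525, 1], [0, 0, 0, 0, 0, -0.1525, 1], [0, 0, 0, 0, 0, -0.1525, 1], [0, 0, 0, 0, 0, -0.1525, 1], [0, 0, 0, 0, 0, 0, 1], [0, 0, 0, 0, 0, 0, 1]]

```text
time_s: 15.4
ee_pos: [691.7, -19.4, 109.8]
ee_rot: [-180.0, -0.0, 93.5]
force: [0.4, 0.2, 1.5]
gripper_width: 0.4
gripper_force: 0.0
```

Request:
send_rows:
  targets:
    - [[0, 0, 0, -0.085, -0.005, 0, 1], [0, 0, 0, -0.085, -0.005, 0, 1], [0, 0, 0, -0.085, -0.005, 0, 1], [0, 0, 0, -0.105, -0.006, 0.025, 1], [0, 0, 0, -0.0625, -0.004, 0, 1], [0, 0, 0, -0.0625, -0.004, 0, 1], [0, 0, 0, 0, 0, 0, 1]]

```text
time_s: 16.1
ee_pos: [597.7, -25.5, 121.9]
ee_rot: [179.3, 0.0, 93.5]
force: [-2.6, 1.4, 20.3]
gripper_width: 0.2
gripper_force: 8.2
```

```bash
python3 - <<'E'
from meas import *
s=env.state(); print(s["ee_pos"],s["ee_rot"],s["force"],s["gripper_width"])
im,d=optics.grab_frame("side"); cv2.imwrite("pics/side5.png",cv2.resize(im[150:280,240:390,::-1],None,fx=4.5,fy=4.5,interpolation=cv2.INTER_CUBIC))
E
```

```text
[597.7 -25.5 121.9] [179.3   0.   93.5] [-2.6  1.4 20.3] 0.18796984614597123
```

View pics/side5.png

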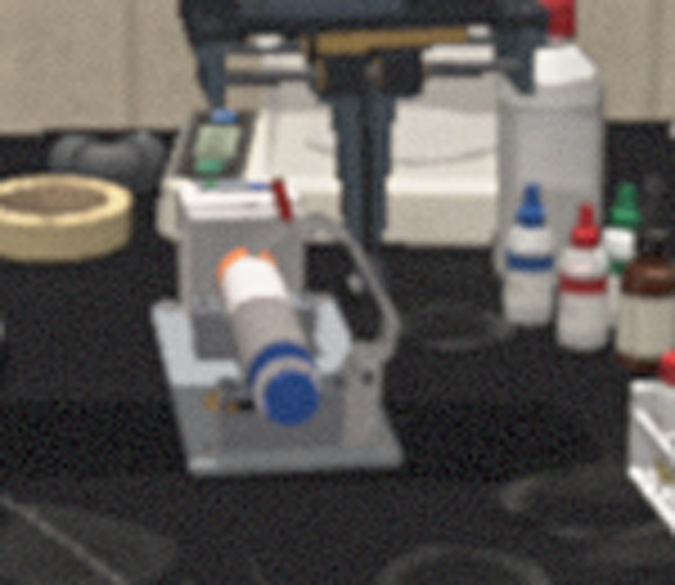

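The side view shows the strap half over, with its tab at (283, 200) and the fingertips pressing on its arch near (355, 235). I'll rise a little and go on toward -x.

Request:
send_rows:
  targets:
    - [[0, 0, 0, 0, 0, 0.06, 1], [0, 0, 0, -0.07, -0.004, 0, 1], [0, 0, 0, -0.07, -0.004, 0, 1], [0, 0, 0, -0.06, -0.004, 0, 1], [0, 0, 0, -0.06, -0.004, -0.01, 1], [0, 0, 0, 0, 0, 0, 1]]

```text
time_s: 16.75
ee_pos: [542.1, -29.1, 125.1]
ee_rot: [180.0, 0.0, 93.5]
force: [0.1, 0.5, -0.1]
gripper_width: 0.2
gripper_force: 0.0
```

Request:
send_rows:
  targets:
    - [[0, 0, 0, -0.06, -0.004, -0.04, 1], [0, 0, 0, -0.05, -0.003, -0.05, 1], [0, 0, 0, -0.05, -0.003, -0.05, 1], [0, 0, 0, -0.04, -0.002, -0.05, 1], [0, 0, 0, 0, 0, 0, 1]]

```text
time_s: 17.25
ee_pos: [502.1, -31.4, 85.5]
ee_rot: [-179.9, -0.0, 93.5]
force: [0.7, 0.0, -0.1]
gripper_width: 0.2
gripper_force: 0.0
```

```bash
python3 - <<'E'
from meas import *
s=env.state(); print(s["ee_pos"],s["ee_rot"],s["force"],s["gripper_width"])
im,d=optics.grab_frame("side"); cv2.imwrite("pics/side6.png",cv2.resize(im[150:280,240:390,::-1],None,fx=4.5,fy=4.5,interpolation=cv2.INTER_CUBIC))
E
```

```text
[502.1 -31.4  85.5] [-179.9   -0.    93.5] [ 0.7  0.  -0.1] 0.22427597552704617
```

View pics/side6.png

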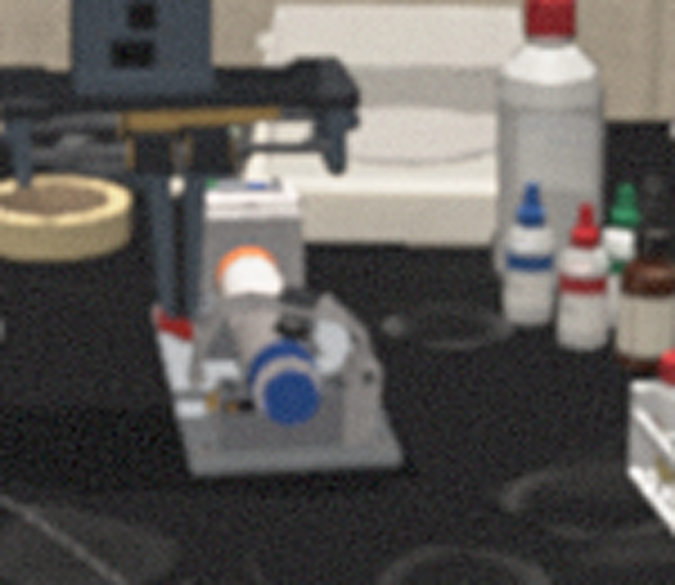

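The strap lies nearly closed on the logger, with the fingertips just over the red tab at (173, 325). Now I'll press.

Request:
send_rows:
  targets:
    - [[0, 0, 0, -0.035, -0.002, 0, 1], [0, 0, 0, 0, 0, -0.04, 1], [0, 0, 0, 0, 0, -0.03, 1], [0, 0, 0, 0, 0, -0.02, 1], [0, 0, 0, 0, 0, -0.02, 1], [0, 0, 0, 0, 0, -0.02, 1], [0, 0, 0, 0, 0, 0, 1]]

```text
time_s: 18.0
ee_pos: [496.1, -32.0, 59.5]
ee_rot: [-180.0, -0.0, 93.5]
force: [-1.7, -0.4, 3.0]
gripper_width: 0.4
gripper_force: 1.2
```

Request:
send_rows:
  targets:
    - [[0, 0, 0, 0, 0, -0.01, 1], [0, 0, 0, 0, 0, -0.01, 1], [0, 0, 0, 0, 0, 0, 1]]

```text
time_s: 18.3
ee_pos: [496.1, -32.0, 55.9]
ee_rot: [-180.0, 0.0, 93.5]
force: [-1.1, -0.7, 2.9]
gripper_width: 0.5
gripper_force: 1.6
```

Request:
send_rows:
  targets:
    - [[0, 0, 0, 0, 0, -0.01, 1], [0, 0, 0, 0, 0, 0, 1]]

```text
time_s: 18.5
ee_pos: [496.2, -32.0, 55.0]
ee_rot: [180.0, 0.0, 93.5]
force: [-3.0, 0.4, 11.4]
gripper_width: 0.2
gripper_force: 5.5
```

Request:
send_rows:
  targets:
    - [[0, 0, 0, 0, 0, -0.01, 1], [0, 0, 0, 0, 0, 0, 1]]

```text
time_s: 18.7
ee_pos: [496.2, -32.0, 54.3]
ee_rot: [180.0, 0.0, 93.5]
force: [-7.3, -0.7, 22.5]
gripper_width: 0.9
gripper_force: 10.6
```

Request:
send_rows:
  targets:
    - [[0, 0, 0, 0, 0, 0.05, 1], [0, 0, 0, 0, 0, 0.2, 1], [0, 0, 0, 0, 0, 0.25, 1], [0, 0, 0, 0, 0, 0.25, 1], [0, 0, 0, -0.2, 0, 0.1, 1], [0, 0, 0, -0.2, 0, 0, 1], [0, 0, 0, 0, 0, 0, 1], [0, 0, 0, 0, 0, 0, 1]]

```text
time_s: 19.5
ee_pos: [416.2, -32.0, 222.1]
ee_rot: [179.9, 0.0, 93.5]
force: [1.1, -1.2, 0.1]
gripper_width: 0.4
gripper_force: 0.0
```

```bash
python3 - <<'E'
from meas import *
s=env.state(); print(s["ee_pos"],s["force"])
logger("top",30,66)
for n in("side","top"):
  im,d=optics.grab_frame(n)
  for r in optics.place_of(n,"strap_tab")[:1]:
    p=atz(n,r["at"],57); print(n,"tab",r["conf"],(p[:2]-O)@np.c_[xa,ya])
    u,v=np.round(r["at"]).astype(int); print("depth z",unproj(n,[u,v],np.median(d[v-1:v+2,u-1:u+2]))[0])
  if n=="side": cv2.imwrite("pics/side7.png",cv2.resize(im[170:270,250:370,::-1],None,fx=6,fy=6,interpolation=cv2.INTER_CUBIC))
E
```

```text
[416.2 -32.  222.1] [ 1.1 -1.2  0.1]
top 0.72 116 x0 160.0 slope 0.1567 z0 -96.9 zslope 1.2293 y ends [103.2 103.5 130.9 131.7]
  pt 0.7 [226.2, 258.3]
  pt 0.84 [265.4, 258.1]
side tab 0.89 [-58.8 -60. ]
depth z [505.3 118.1  11.2]
```

View pics/side7.png

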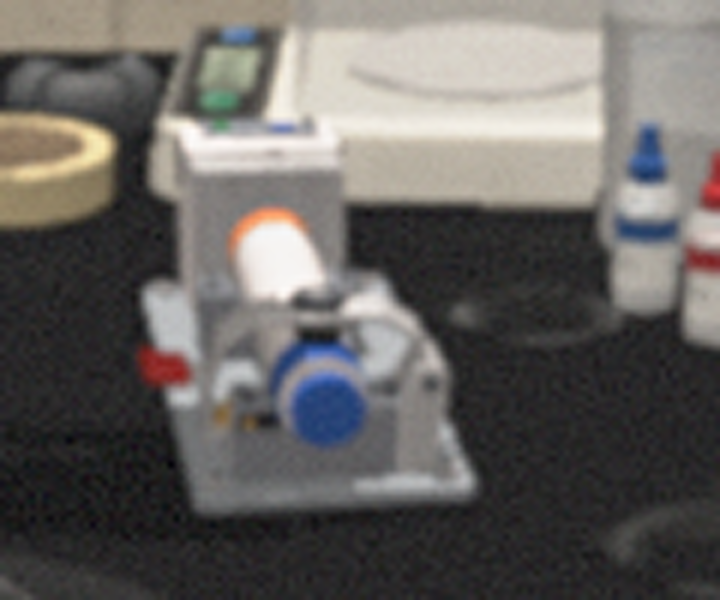

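```bash
python3 - <<'E'
from meas import *
O2=np.array([553.2,51.9])
def W(x,y,z): return np.r_[O2+x*xa+y*ya,z]
for th in(0.01,0.12,0.2):
    c,s_=np.cos(th),np.sin(th); print(th,proj("side",W(42-102*c+7*s_,-80,50+102*s_+7*c)),proj("side",W(42,-80,50)),"hinge")
im,d=optics.grab_frame("side"); hs=cv2.cvtColor(im,cv2.COLOR_RGB2HSV)
m=(hs[...,1]>150)&((hs[...,0]<8)|(hs[...,0]>172)); m[:, :268]=0; m[:,286:]=0; m[:222]=0; m[:242]=m[:242]; m[242:]=0
v,u=np.nonzero(m); print("red px",len(u),u.mean(),v.mean(),v.min(),v.max()); P=cloud("side",m,d); print("3d",np.median(P,0),np.percentile(P[:,2],[10,90]))
im,d=optics.grab_frame("top"); hs=cv2.cvtColor(im,cv2.COLOR_RGB2HSV); m=(hs[...,1]>150)&((hs[...,0]<8)|(hs[...,0]>172)); m[:265]=0;m[300:]=0;m[:,:280]=0;m[:,320:]=0
P=cloud("top",m,d); print("top red",len(P),np.median(P,0) if len(P) else "")
E
```

```text
0.01 [[277.8 229.9]] [[321.1 231.1]] hinge
0.12 [[278.3 225.4]] [[321.1 231.1]] hinge
0.2 [[279.1 222.1]] [[321.1 231.1]] hinge
red px 31 276.03225806451616 230.80645161290323 228 233
3d [493.7 -38.4  58.1] [55.6 60.9]
top red 0
```

The tab is at row 230.8 in the side view and about 58 mm high. That matches latched (229.9), not unlatched (225.4).

```bash
python3 -c "
from workcell import env
print(env.job_done())"
```

```text
the job is handed in; nothing more can be done
None
```

The job is handed in, with no verdict returned: images and forces show the logger in both saddles with its nose home in the reader and the strap latched over it; nothing else was touched as far as I saw.

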